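# Set the pottery sizing gauge to its pin stop

### The arm

A 7-joint arm with a two-finger parallel gripper is mounted at the origin on the work surface. World frame = base frame: x ahead of the robot, y to its left, z up, the work surface at z = 0. Lengths are in m, angles in rad, forces in N, time in s.
With the tool pointing down it reaches from about 0.425 to 0.925 m from the base axis. Payload 6.8 kg.
Tool frame: the origin (TCP) lies between the finger pads; the fingertips stand 11 mm ahead of it and the grasp point (between the pads) lies 8 mm behind it; z points along the fingers, y is the line along which they close (so a half turn about z gives the same grasp; the last joint's range is limited). The gripper opens to 85 mm and grips with 20 to 120 N. Pads are 22 mm wide; open, the fingers measure 114 mm over their backs; the gripper's body (76 mm by 85 mm) begins 54 mm behind the grasp point. The pads swing forward as they close: fully open they stand 13 mm farther back than shut.
Start: joints at [-1.359, 0.477, 0.022, 1.555, -0.011, 1.109, -0.083], TCP at [0.212, 0.641, 0.242] pointing down, gripper open.
Joint ranges: [-2.96, 2.96], [-0.34, 2.1], [-1.41, 1.46], [0.24, 2.44], [-1.37, 4.51], [0.17, 1.92], [-2.96, 2.96]. Speed limits (rad/s): [2.39, 2.39, 3.14, 3.14, 3.14, 3.14, 3.14].

### API

Orientations are given as a rotation vector (axis times angle).
In Python, from bench import r gives the robot as it stands.
- The arm moves only by the tool send_rows, never from a script. Its argument "deltas" is a list of rows, each an object of numbers: "dx", "dy", "dz": the shift along the world's x, y, z in mm; "rx", "ry", "rz": the turn, a rotation vector about the world's x, y, z in degrees. A call has 1 to 5 rows; each row is the pose to reach, as a shift and turn from the pose commanded when the call began; what a row does not reach only later rows make up. A row lasts 1/12 s, in which the tool goes at most 41.7 mm and 7.16 degrees, less where a joint would pass 70% of its speed; a pose out of reach is approached as far as the arm can. A call with a gripper value outside its range is refused whole. "jaw" is the finger opening in mm, from 0 to 85.4, set as the call begins (left out, the last holds). The fingers move at their own pace and stop on an object; "newtons" is the grip in N (left out, the last holds). Time passes only in rows, so rows that repeat a pose let the fingers close. It gives the time, the measured TCP pose, the force, the opening and the grip force at its end, in the units of the state.
- r.get_obs(): the state, without advancing time (a new reading comes with each control period).
- r.grab_frame(name): name is "scene" or "top"; returns a dict with "frame" (420x560x3 uint8, blue, green, red), "z_map" (420x560 float32, m along the optical axis (not along the pixel's ray), 0 where there is no reading), "vertical_fov" (degrees; the focal length in pixels is half the picture's height over the tangent of half this angle, whatever the lens; pixels are square), "cx", "cy" (the principal point, pixels), "distortion" ([k1, k2, p1, p2, k3] as OpenCV has them; the pictures are not rectified), "xyz" and "orientation" of the camera in the world. Camera axes: x right, y down, z forward; pixel columns grow to the right and rows downward; lengths in m; the calibration is good to about 2 mm. A picture is of the moment at which its call begins.
- r.hand_in(): hands the job in; it is judged then, once.
The state is a dict: "clock": time; "joints": joint angles; "qvel": joint speeds; "tau": joint torques, N m; "tcp_pos": TCP position; "orientation": TCP orientation; "contact_force": force on the tool from outside, world axes, zero at the start; "moment": the same for the moment, N m; "grip_width": finger opening in m; "gripper_force": force on a finger pad.
Only numpy, scipy, OpenCV 4.12 (cv2) and the standard library are available. Lean on these libraries where they do the work, as an engineer would, in place of code of your own. Each camera call takes 0.05 s, during which the arm holds its last target. There are 200 camera calls.

### The job

Set the sizing gauge on the bench to its marked stop, the one with the upright pin: press down the pad in the middle of the carriage to free its brake and, keeping it pressed, push the carriage along the rail until it rests against that stop. Then let the pad spring back up so that the brake holds the carriage there. Do not force the carriage while the brake is on, and leave the beakers and the brush where they are.

Things in the scene. Friction and masses are not known exactly. Their poses are not given: they have to be found in the camera images.
- rail: The gauge's straight aluminium channel, 460 mm long, 50 mm wide, on a plywood board 110 mm wide and 6 mm thick, fixed to the bench, at a new place and angle each time. Origin: on the bench surface under the channel's middle. Its y axis runs along the channel (direction of travel), x across, z up. The channel's top is 30 mm above the bench.
- carriage: The carriage, axes as the rail's, origin under its centre at bench level: an aluminium saddle on the channel, 80 mm long (along the rail), 54 mm wide. At each end an upright cheek 11 mm thick rises to 62 mm above the bench; the 58 mm gap between them is open above and to both sides and holds the brake pad. Side strips reach 38 mm, a thin feeler on its +x side (75 mm out) 39 mm above the bench.
- pad_top (a point): Centre of the top of the brake pad, a flat ribbed rubber plate 54 mm long (along the rail), 42 mm wide, in the middle of the carriage; top 50 mm above the bench when up, 42 mm fully down. A spring holds it up: it yields at about 5 N and is fully down at about 7.5 N. A fingertip pressing it can drag the carriage or push on a cheek.
- pad (a joint): How far the brake pad is pressed down, m: about 0 when up (brake on), 0.008 when fully down. The brake is free from 2 mm down on, and grips again when the pad springs up. Free, the carriage slides at about 1.5 N; braked, it takes more than 25 N to shift.
- pin_stop_mid (a point): Centre of the marked stop, 31 mm above the bench: a rigid dark steel block astride the rail, at either end; 24 mm long (along the rail), 59 mm wide, top 56 mm above the bench, and on it an upright round steel pin, 18 mm thick, 24 mm tall (to 80 mm above the bench). The carriage touches it when the two centres are 52 mm apart.
- plain_stop_mid (a point): Centre of the other stop, the same block without a pin, towards the other end of the rail (not the one wanted).
- beaker_a: White ceramic beaker, 74 mm wide, 85 mm tall, standing loose on the rail's +x side; leave alone. Origin: centre of its underside.
- beaker_b: A second such beaker; leave alone.
- brush: Brush lying loose on the rail's -x side; leave alone. Origin: its underside.

How it is judged:
On the way, in this order (a step that is already met when the one before it is completed fails the run):
1. the pad is pressed down while the carriage is still where it started (value of joint pad above 0.002 m and distance of carriage from where it was at the start of the episode below 0.01 m), for 0.1 s.
2. with the pad still pressed, the carriage comes up to the pin stop (gap under 15 mm) (value of joint pad above 0.002 m and horizontal distance between carriage and pin_stop_mid below 0.067 m).
At the end, for the whole second after the job is handed in: The carriage rests against the pin stop (gap under 3 mm), the pad is up again (less than 2 mm down) and the carriage is at rest (horizontal distance between carriage and pin_stop_mid below 0.055 m and value of joint pad below 0.002 m and linear speed of carriage below 0.005 m/s); the robot touches nothing.
It fails at once if the carriage was forced with its brake on (pushed by the fingers with over 25 N while the pad is up) (value of joint pad below 0.001 m and contact force between the fingers and carriage above 25 N).
It fails at once if a beaker or the brush was moved by more than 20 mm (distance of any of beaker_a, beaker_b, brush from where it was at the start of the episode above 0.02 m).
It also fails if it takes over 35 s, if anything falls off the work surface, if the arm or the gripper's body presses on something with over 40 N, if the wrist force passes 120 N, or if a joint passes its speed limit or range.

## Working session

There is one attempt and no reset: what is moved stays moved. The work goes in short steps, Python scripts to look and compute and a tool call to move; the robot and the scene stay as the last step left them, time stands still between calls to the robot, and variables do not carry over. Pictures are saved under pics/ and viewed, at most 10 in all, crops included, and the job is handed in when it is done.

Besides the shell and the picture viewer there is one more tool, called in YAML: its name, and indented under it one key for each argument. send_rows: Moves the arm, as the interface text tells. Its arguments: {"type":"object","properties":{"deltas":{"type":"array","items":{"type":"object","properties":{"dx":{"type":"number"},"dy":{"type":"number"},"dz":{"type":"number"},"rx":{"type":"number"},"ry":{"type":"number"},"rz":{"type":"number"}}}},"jaw":{"type":"number"},"newtons":{"type":"number"}},"required":["deltas"]}

```bash
mkdir -p pics
cat > h.py <<'E'
import numpy as np,cv2
from scipy.spatial.transform import Rotation as R
from bench import r
def grab(n,name):
    d=r.grab_frame(n); cv2.imwrite('pics/'+name+'.png',d['frame']); np.savez('pics/'+name+'.npz',**{k:np.array(v) for k,v in d.items()}); return d
def load(name): return dict(np.load('pics/'+name+'.npz'))
def rays(d,px):
    f=210/np.tan(np.radians(float(d['vertical_fov']))/2)
    K=np.array([[f,0,float(d['cx'])],[0,f,float(d['cy'])],[0,0,1]])
    p=cv2.undistortPoints(np.array(px,float).reshape(-1,1,2),K,d['distortion'].astype(float)).reshape(-1,2)
    o=np.array(d['orientation']); M=R.from_rotvec(o).as_matrix() if o.size==3 else (o if o.size==9 else R.from_quat(o).as_matrix())
    return np.c_[p,np.ones(len(p))]@M.T
def plane(d,px,z):
    v=rays(d,px); c=np.array(d['xyz']); return c+v*((z-c[2])/v[:,2])[:,None]
def depth(d,px):
    v=rays(d,px); z=np.array([d['z_map'][int(b),int(a)] for a,b in px]); return np.array(d['xyz'])+v*z[:,None]
E
python3 - <<'E'
from h import *
for n in('scene','top'):
    d=grab(n,n+'0'); print(n,d['xyz'],d['orientation'],d['vertical_fov'],d['distortion'])
print(r.get_obs())
E
```

```text
scene [ 0.84363545 -0.35233843  0.70305714] [-2.41686716 -0.82315869  0.23477388] 44.013008906231974 [-0.15931384  0.          0.          0.          0.        ]
top [0.52465173 0.01934915 0.7097459 ] [-2.13919012  2.16670998 -0.15859403] 53.65345523655913 [-0.08969752  0.          0.          0.          0.        ]
{'clock': 0.1, 'joints': array([-1.35913927,  0.47770244,  0.02233541,  1.55636298, -0.01154764,
        1.10927802, -0.08307812]), 'qvel': array([-0.00126515, -0.00099158,  0.00123102, -0.002627  ,  0.00057101,
        0.00047394, -0.00085853]), 'tau': array([ 4.28233398e-03, -5.97763145e+01,  1.61338817e+00, -2.81953901e+01,
        1.27919280e-02,  5.05331976e-03,  5.94342350e-05]), 'tcp_pos': array([0.21200674, 0.64029787, 0.24142843]), 'orientation': array([-5.00064310e-01, -3.10134731e+00,  2.53351326e-03]), 'contact_force': array([0.82380649, 0.42289244, 0.13450644]), 'moment': array([-0.0074337 , -0.04024386,  0.00596148]), 'gripper_force': 0.0, 'grip_width': 0.08539889001326785}
```

View pics/scene0.png

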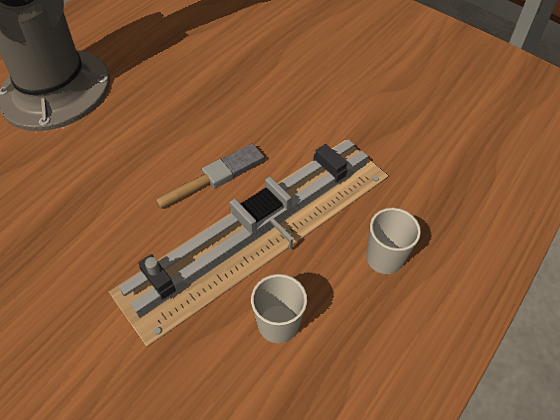

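View pics/top0.png

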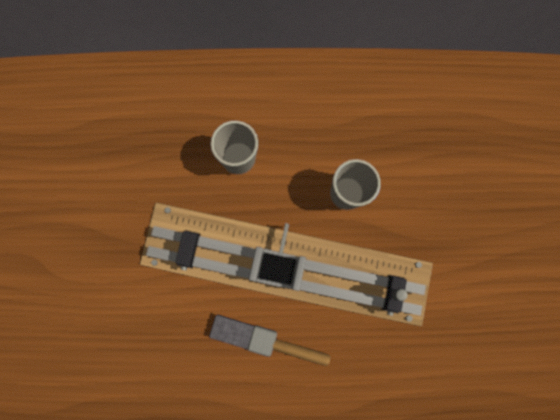

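The top view shows the pad at about (278,268), the pin stop at (396,293) and the plain stop at (188,249). The beakers are at (235,147) and (356,185), and the brush is below the rail. In the scene view the pin stop is at (156,272) and the pad at (262,207).

Run:
```python
from h import *
def blob(d,seed,win,thr,z):
    g=d['frame'].max(2); m=(g<thr).astype(np.uint8)
    w=np.zeros_like(m); x,y=seed; w[y-win:y+win,x-win:x+win]=1; m&=w
    m=cv2.morphologyEx(m,cv2.MORPH_OPEN,np.ones((3,3)))
    n,l,s,c=cv2.connectedComponentsWithStats(m); k=1+np.argmin([np.hypot(*(q-seed)) - .02*a[4] for q,a in zip(c[1:],s[1:])])
    cn=max(cv2.findContours((l==k).astype(np.uint8),0,2)[0],key=len).reshape(-1,2)
    P=plane(d,cn,z)[:,:2]*1000
    rc=cv2.minAreaRect(P.astype(np.float32)); zz=depth(d,[c[k]])[0]
    print('px',c[k].round(1),'centroid',plane(d,[c[k]],z)[0].round(4),'rect',np.round(rc[0],1),np.round(rc[1],1),round(rc[2],1),'depthpt',zz.round(4))
t=load('top0');s=load('scene0')
for thr in (45,60):
  print('top',thr)
  for sd,z in(((278,268),.05),((396,293),.056),((188,249),.056)): blob(t,sd,24,thr,z)
  print('scene')
  for sd,z in(((262,207),.05),((331,163),.056)): blob(s,sd,26,thr,z)
print('pin top', plane(t,[(402,296)],.08), plane(s,[(151,261)],.08))
# rail direction: board corners
c=plane(t,[(155,205),(433,263),(423,324),(141,265)],.006);print(c.round(4), c.mean(0))
# cheeks etc: points in depth above .055
yy,xx=np.mgrid[190:330,130:440]; px=np.c_[xx.ravel(),yy.ravel()]
D=depth(t,px)
for lo,hi in((.044,.0535),(.0545,.0575),(.0585,.066),(.074,.086)):
    k=(D[:,2]>lo)&(D[:,2]<hi); q=D[k][:,:2]*1000; print(lo,k.sum()); 
    m=np.zeros((140,310),np.uint8); m.ravel()[k]=1
    n,l,st,ct=cv2.connectedComponentsWithStats(m)
    for i in range(1,n):
        if st[i][4]>15:
            Q=D[l.ravel()==i]; rc=cv2.minAreaRect((Q[:,:2]*1000).astype(np.float32)); print('  ',st[i][4],Q.mean(0).round(4),np.round(rc[0],1),np.round(rc[1],1),round(rc[2],1))
```

```text
top 45
px [277.6 268.6] centroid [0.5376 0.0074 0.05  ] rect [537.8   7.7] [54.1 40.8] 77.5 depthpt [0.5376 0.0074 0.0495]
px [389.2 292.9] centroid [ 0.4967 -0.1672  0.056 ] rect [ 496.4 -168.8] [14.5 53.1] 76.9 depthpt [ 0.4966 -0.1679  0.0533]Traceback (most recent call last):
  File "<stdin>", line 14, in <module>
  File "<stdin>", line 6, in blob
    return _wrapfunc(a, 'argmin', axis=axis, out=out, **kwds)
    return _wrapit(obj, method, *args, **kwds)
    result = getattr(arr, method)(*args, **kwds)
ValueError: attempt to get argmin of an empty sequence
```

Run:
```python
from h import *
t=load('top0');s=load('scene0')
print('pin top', plane(t,[(402,296)],.08), plane(s,[(151,261)],.08))
c=plane(t,[(155,205),(433,263),(423,324),(141,265)],.006);print(c.round(4), c.mean(0))
yy,xx=np.mgrid[190:330,130:440]; px=np.c_[xx.ravel(),yy.ravel()]
D=depth(t,px)
for lo,hi in((.044,.0535),(.0540,.058),(.0585,.066),(.074,.086)):
    m=((D[:,2]>lo)&(D[:,2]<hi)).astype(np.uint8).reshape(140,310)
    n,l,st,ct=cv2.connectedComponentsWithStats(m); print(lo)
    for i in range(1,n):
        if st[i][4]>25:
            Q=D[l.ravel()==i]; rc=cv2.minAreaRect((Q[:,:2]*1000).astype(np.float32)); print('  ',st[i][4],Q.mean(0).round(4),np.round(rc[0],1),np.round(rc[1],1),round(rc[2],1))
o=r.get_obs();M=R.from_rotvec(o['orientation']).as_matrix();print(M.round(3))
```

```text
pin top [[ 0.49266316 -0.17981377  0.08      ]] [[ 0.49642686 -0.17651257  0.08      ]]
[[ 0.65    0.2169  0.006 ]
 [ 0.5435 -0.2603  0.006 ]
 [ 0.4412 -0.2374  0.006 ]
 [ 0.5469  0.2385  0.006 ]] [ 0.54541326 -0.0105582   0.006     ]
0.044
   26 [0.5574 0.1435 0.0492] [557.4 143.3] [ 2.5 29.6] 72.3
   910 [0.5387 0.0073 0.0503] [538.9   7.5] [58.2 42. ] 76.8
   54 [ 0.4923 -0.1661  0.0496] [ 493.1 -166.4] [ 1.6 45.4] 77.2
0.054
   483 [0.5719 0.152  0.056 ] [572.1 152.2] [24.4 54.1] 76.2
   342 [ 0.4949 -0.1778  0.0558] [ 495.  -178.8] [24.8 52.9] 76.6
0.0585
   241 [0.5462 0.0412 0.0618] [546.6  41.2] [11.1 53.9] 77.0
   246 [ 0.5306 -0.0259  0.0618] [530.9 -26.1] [11.1 54.1] 77.6
0.074
   177 [ 0.6415 -0.1138  0.0831] [ 643.6 -115.2] [25.7 68.7] 0.3
   105 [ 0.4949 -0.178   0.0794] [ 495.  -178.6] [15. 18.] 11.2
[[-0.949  0.314 -0.   ]
 [ 0.314  0.949 -0.002]
 [-0.    -0.002 -1.   ]]
```

send_rows:
  deltas:
    - {"dx": 16,"dy": -32,"rz": 1}
    - {"dx": 33,"dy": -63,"rz": 2}
    - {"dx": 49,"dy": -95,"rz": 3}
    - {"dx": 65,"dy": -127,"rz": 4}
    - {"dx": 82,"dy": -158,"rz": 5.2}
  jaw: 0
  newtons: 40

```text
$.deltas[0]: bad value
```

send_rows:
  deltas:
    - {"dx": 16,"dy": -32}
    - {"dx": 33,"dy": -63}
    - {"dx": 49,"dy": -95}
    - {"dx": 65,"dy": -127}
    - {"dx": 82,"dy": -158}

```text
$.deltas[0]: bad value
```

send_rows:
  deltas:
    - {"dx": 16,"dy": -32}
    - {"dx": 33,"dy": -63}
    - {"dx": 49,"dy": -95}
    - {"dx": 65,"dy": -127}
    - {"dx": 82,"dy": -158}

```text
$.deltas[0]: bad value
```

Every row probably needs all six numbers.

send_rows:
  deltas:
    - {"dx": 16,"dy": -32,"dz": 0,"rx": 0,"ry": 0,"rz": 1}
    - {"dx": 33,"dy": -63,"dz": 0,"rx": 0,"ry": 0,"rz": 2}
    - {"dx": 49,"dy": -95,"dz": 0,"rx": 0,"ry": 0,"rz": 3}
    - {"dx": 65,"dy": -127,"dz": 0,"rx": 0,"ry": 0,"rz": 4}
    - {"dx": 82,"dy": -158,"dz": 0,"rx": 0,"ry": 0,"rz": 5.2}
  jaw: 0
  newtons: 40

```text
clock: 0.52
tcp_pos: [0.2945, 0.4808, 0.2418]
orientation: [-0.357, -3.121, 0.001]
contact_force: [0.7, 0.8, -0.2]
grip_width: 0.0256
gripper_force: 0.0
```

send_rows:
  deltas:
    - {"dx": 16,"dy": -32,"dz": 0,"rx": 0,"ry": 0,"rz": 0}
    - {"dx": 33,"dy": -63,"dz": 0,"rx": 0,"ry": 0,"rz": 0}
    - {"dx": 49,"dy": -95,"dz": 0,"rx": 0,"ry": 0,"rz": 0}
    - {"dx": 65,"dy": -127,"dz": 0,"rx": 0,"ry": 0,"rz": 0}
    - {"dx": 82,"dy": -158,"dz": 0,"rx": 0,"ry": 0,"rz": 0}

```text
clock: 0.93
tcp_pos: [0.3764, 0.3228, 0.2421]
orientation: [-0.359, -3.121, 0.001]
contact_force: [1.4, 0.3, -0.0]
grip_width: -0.0
gripper_force: 0.0
```

send_rows:
  deltas:
    - {"dx": 16,"dy": -32,"dz": 0,"rx": 0,"ry": 0,"rz": 0}
    - {"dx": 33,"dy": -63,"dz": 0,"rx": 0,"ry": 0,"rz": 0}
    - {"dx": 49,"dy": -95,"dz": 0,"rx": 0,"ry": 0,"rz": 0}
    - {"dx": 65,"dy": -127,"dz": 0,"rx": 0,"ry": 0,"rz": 0}
    - {"dx": 82,"dy": -158,"dz": 0,"rx": 0,"ry": 0,"rz": 0}

```text
clock: 1.35
tcp_pos: [0.4583, 0.1649, 0.2422]
orientation: [-0.359, -3.121, 0.0]
contact_force: [0.8, -0.1, -0.5]
grip_width: 0.0
gripper_force: 0.0
```

send_rows:
  deltas:
    - {"dx": 16,"dy": -32,"dz": -20,"rx": 0,"ry": 0,"rz": 0}
    - {"dx": 33,"dy": -63,"dz": -40,"rx": 0,"ry": 0,"rz": 0}
    - {"dx": 49,"dy": -95,"dz": -60,"rx": 0,"ry": 0,"rz": 0}
    - {"dx": 65,"dy": -127,"dz": -80,"rx": 0,"ry": 0,"rz": 0}
    - {"dx": 81,"dy": -158,"dz": -100,"rx": 0,"ry": 0,"rz": 0}

```text
clock: 1.77
tcp_pos: [0.5395, 0.0071, 0.1412]
orientation: [-0.359, -3.121, 0.0]
contact_force: [1.3, 1.3, 0.3]
grip_width: 0.0001
gripper_force: 0.0
```

send_rows:
  deltas:
    - {"dx": 0,"dy": 0,"dz": -20,"rx": 0,"ry": 0,"rz": 0}
    - {"dx": -1,"dy": 0,"dz": -40,"rx": 0,"ry": 0,"rz": 0}
    - {"dx": -1,"dy": 0,"dz": -60,"rx": 0,"ry": 0,"rz": 0}
    - {"dx": -1,"dy": 0,"dz": -75,"rx": 0,"ry": 0,"rz": 0}
    - {"dx": -1,"dy": 0,"dz": -75,"rx": 0,"ry": 0,"rz": 0}

```text
clock: 2.18
tcp_pos: [0.5358, 0.0086, 0.0643]
orientation: [-0.358, -3.115, 0.002]
contact_force: [-0.2, 1.2, 0.2]
grip_width: 0.0002
gripper_force: 0.0
```

```bash
python3 -c "
from h import *
grab('scene','s1'); d=cv2.imread('pics/s1.png')[130:300,100:380]; cv2.imwrite('pics/s1c.png',cv2.resize(d,None,fx=2.5,fy=2.5)); print(r.get_obs()['contact_force'])"
```

```text
[-0.09248155 -0.05842512  0.184073  ]
```

View pics/s1c.png

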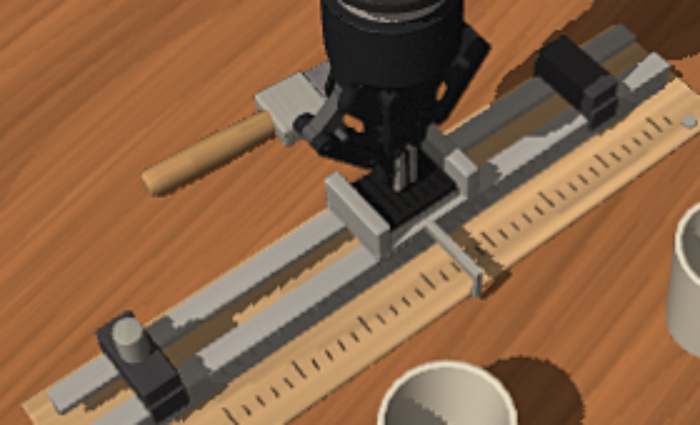

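The closed fingertips are above the middle of the pad, at crop pixel (403,180), between the two cheeks and not touching anything. I'll press slowly.

send_rows:
  deltas:
    - {"dx": 0,"dy": 0,"dz": -1,"rx": 0,"ry": 0,"rz": 0}
    - {"dx": 0,"dy": 0,"dz": -2,"rx": 0,"ry": 0,"rz": 0}
    - {"dx": 0,"dy": 0,"dz": -3,"rx": 0,"ry": 0,"rz": 0}
    - {"dx": 0,"dy": 0,"dz": -4,"rx": 0,"ry": 0,"rz": 0}
    - {"dx": 0,"dy": 0,"dz": -5,"rx": 0,"ry": 0,"rz": 0}

```text
clock: 2.65
tcp_pos: [0.5386, 0.0089, 0.0629]
orientation: [0.359, 3.12, 0.001]
contact_force: [-0.3, -0.6, 0.2]
grip_width: -0.0
gripper_force: 0.0
```

send_rows:
  deltas:
    - {"dx": 0,"dy": 0,"dz": -1,"rx": 0,"ry": 0,"rz": 0}
    - {"dx": 0,"dy": 0,"dz": -2,"rx": 0,"ry": 0,"rz": 0}
    - {"dx": 0,"dy": 0,"dz": -3,"rx": 0,"ry": 0,"rz": 0}
    - {"dx": 0,"dy": 0,"dz": -3,"rx": 0,"ry": 0,"rz": 0}
    - {"dx": 0,"dy": 0,"dz": -3,"rx": 0,"ry": 0,"rz": 0}

```text
clock: 3.07
tcp_pos: [0.5384, 0.0089, 0.0596]
orientation: [0.359, 3.121, 0.0]
contact_force: [-1.4, 0.6, 5.4]
grip_width: 0.0002
gripper_force: 2.5
```

send_rows:
  deltas:
    - {"dx": 0,"dy": 0,"dz": -1,"rx": 0,"ry": 0,"rz": 0}
    - {"dx": 0,"dy": 0,"dz": -2,"rx": 0,"ry": 0,"rz": 0}
    - {"dx": 0,"dy": 0,"dz": -3,"rx": 0,"ry": 0,"rz": 0}
    - {"dx": 0,"dy": 0,"dz": -4,"rx": 0,"ry": 0,"rz": 0}
    - {"dx": 0,"dy": 0,"dz": -4.5,"rx": 0,"ry": 0,"rz": 0}

```text
clock: 3.48
tcp_pos: [0.5384, 0.0089, 0.0551]
orientation: [0.359, 3.121, 0.001]
contact_force: [-1.7, 0.7, 6.7]
grip_width: 0.0004
gripper_force: 3.2
```

send_rows:
  deltas:
    - {"dx": 0,"dy": 0,"dz": 0,"rx": 0,"ry": 0,"rz": 0}
    - {"dx": -0.5,"dy": -2,"dz": 0,"rx": 0,"ry": 0,"rz": 0}
    - {"dx": -1,"dy": -5,"dz": 0,"rx": 0,"ry": 0,"rz": 0}
    - {"dx": -2,"dy": -9,"dz": 0,"rx": 0,"ry": 0,"rz": 0}
    - {"dx": -3,"dy": -13,"dz": 0,"rx": 0,"ry": 0,"rz": 0}

```text
clock: 3.9
tcp_pos: [0.5356, -0.0035, 0.0552]
orientation: [0.358, 3.121, 0.002]
contact_force: [-0.4, 3.0, 6.0]
grip_width: 0.0001
gripper_force: 3.1
```

send_rows:
  deltas:
    - {"dx": -1,"dy": -5,"dz": 0,"rx": 0,"ry": 0,"rz": 0}
    - {"dx": -2,"dy": -10,"dz": 0,"rx": 0,"ry": 0,"rz": 0}
    - {"dx": -3.5,"dy": -15,"dz": 0,"rx": 0,"ry": 0,"rz": 0}
    - {"dx": -4.7,"dy": -20,"dz": 0,"rx": 0,"ry": 0,"rz": 0}
    - {"dx": -5.8,"dy": -25,"dz": 0,"rx": 0,"ry": 0,"rz": 0}

```text
clock: 4.32
tcp_pos: [0.5297, -0.0287, 0.0553]
orientation: [0.358, 3.121, 0.002]
contact_force: [-1.6, 2.5, 6.8]
grip_width: -0.0002
gripper_force: 3.1
```

```bash
cat >> h.py <<'E'
def carriage(name):
    d=grab('top',name); yy,xx=np.mgrid[190:330,130:440]; D=depth(d,np.c_[xx.ravel(),yy.ravel()])
    u=np.array([-.227,-.974]); s=(D[:,:2]-[.5387,.0076])@u*1000; v=(D[:,:2]-[.5387,.0076])@[.974,-.227]*1000
    # cheek tops (z 62), only outer strips beyond the pin block are used
    k=(D[:,2]>.0585)&(D[:,2]<.0655)&(abs(v)<27)&(s>-60)&(s<210)
    h,e=np.histogram(s[k],np.arange(-60,211,3)); print([(int(a),int(b)) for a,b in zip(e,h) if b>8])
    f=(D[:,2]>.034)&(D[:,2]<.0425)&(v>48)&(v<74); 
    if f.any(): print('feeler s',np.median(s[f]).round(1),f.sum())
E
python3 -c "
from h import *
carriage('t1')
print(r.get_obs()['tcp_pos'],r.get_obs()['contact_force'])"
```

```text
[]
[ 0.52936659 -0.03014487  0.05526331] [-1.38009347  0.68322521  6.43531687]
```

View pics/t1.png

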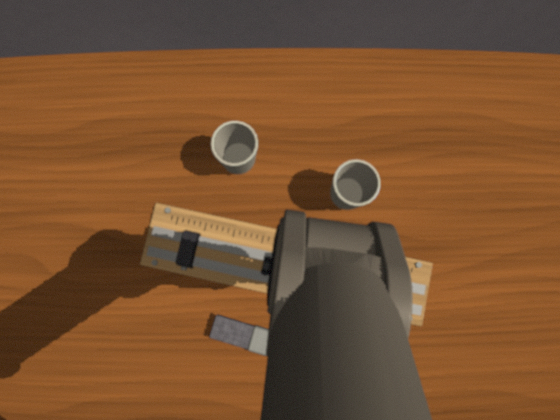

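The arm hides the carriage in the top view, so I'll use the scene view for checks. The tool has moved 40 mm with about 3 N of drag, so the carriage is following it. I'll continue.

send_rows:
  deltas:
    - {"dx": -1.2,"dy": -5,"dz": 0,"rx": 0,"ry": 0,"rz": 0}
    - {"dx": -2.3,"dy": -10,"dz": 0,"rx": 0,"ry": 0,"rz": 0}
    - {"dx": -3.5,"dy": -15,"dz": 0,"rx": 0,"ry": 0,"rz": 0}
    - {"dx": -4.7,"dy": -20,"dz": 0,"rx": 0,"ry": 0,"rz": 0}
    - {"dx": -5.8,"dy": -25,"dz": 0,"rx": 0,"ry": 0,"rz": 0}

```text
clock: 4.78
tcp_pos: [0.5239, -0.0538, 0.0552]
orientation: [0.358, 3.121, 0.001]
contact_force: [-0.7, 2.3, 5.3]
grip_width: 0.0003
gripper_force: 3.2
```

send_rows:
  deltas:
    - {"dx": -1.2,"dy": -5,"dz": 0,"rx": 0,"ry": 0,"rz": 0}
    - {"dx": -2.3,"dy": -10,"dz": 0,"rx": 0,"ry": 0,"rz": 0}
    - {"dx": -3.5,"dy": -15,"dz": 0,"rx": 0,"ry": 0,"rz": 0}
    - {"dx": -4.7,"dy": -20,"dz": 0,"rx": 0,"ry": 0,"rz": 0}
    - {"dx": -5.8,"dy": -25,"dz": 0,"rx": 0,"ry": 0,"rz": 0}

```text
clock: 5.2
tcp_pos: [0.5181, -0.0788, 0.0552]
orientation: [0.358, 3.121, 0.001]
contact_force: [-0.0, 1.8, 5.2]
grip_width: 0.0003
gripper_force: 3.2
```

send_rows:
  deltas:
    - {"dx": -1.2,"dy": -5,"dz": 0,"rx": 0,"ry": 0,"rz": 0}
    - {"dx": -2.3,"dy": -10,"dz": 0,"rx": 0,"ry": 0,"rz": 0}
    - {"dx": -3.5,"dy": -15,"dz": 0,"rx": 0,"ry": 0,"rz": 0}
    - {"dx": -4.7,"dy": -20,"dz": 0,"rx": 0,"ry": 0,"rz": 0}
    - {"dx": -5.8,"dy": -25,"dz": 0,"rx": 0,"ry": 0,"rz": 0}

```text
clock: 5.62
tcp_pos: [0.5123, -0.1039, 0.0552]
orientation: [0.358, 3.121, 0.001]
contact_force: [-1.0, 2.8, 6.0]
grip_width: -0.0001
gripper_force: 3.2
```

```bash
python3 -c "
from h import *
grab('scene','s2'); d=cv2.imread('pics/s2.png')[130:350,60:340]; cv2.imwrite('pics/s2c.png',cv2.resize(d,None,fx=2.5,fy=2.5)); print(r.get_obs()['contact_force'],r.get_obs()['tcp_pos'])"
```

```text
[-1.62955275  0.84940447  5.8952583 ] [ 0.51192156 -0.10523119  0.05524032]
```

View pics/s2c.png

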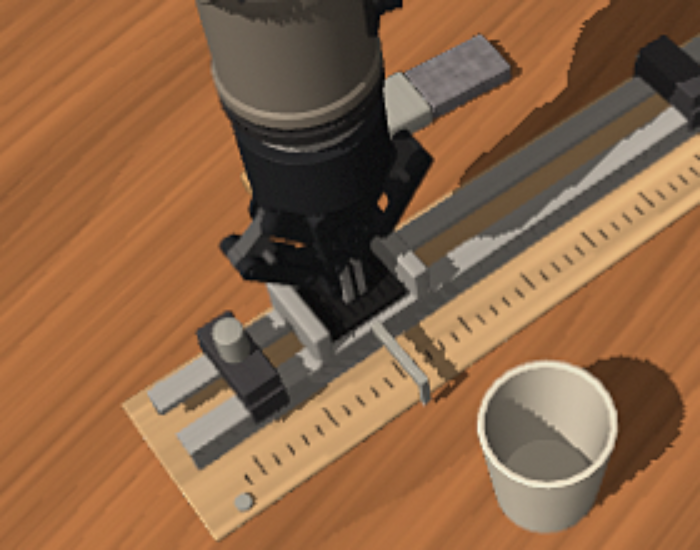

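The carriage follows without slipping, and about 22 mm of gap is left to the pin block at crop (245,365). The finger linkage at crop (240,255) sits on the pin side, so I'll check its height against the 80 mm pin.

```bash
python3 -c "
from h import *
d=load('s2'); yy,xx=np.mgrid[205:262,140:240]; D=depth(d,np.c_[xx.ravel(),yy.ravel()])
u=np.array([-.227,-.974]); q=D[:,:2]-[.5119,-.1052]; s=q@u*1000; v=q@[.974,-.227]*1000; z=D[:,2]*1000
for a in range(20,75,5):
  k=(s>a)&(s<a+5)&(z>66)&(z<180)&(abs(v)<30)
  if k.sum()>2: print(a,k.sum(),np.percentile(z[k],[0,5,50,100]).round(0))
"
```

```text
20 117 [ 89.  96. 105. 180.]
25 117 [ 90.  96. 113. 180.]
30 154 [ 66. 101. 156. 180.]
35 153 [102. 112. 150. 177.]
40 99 [110. 117. 133. 150.]
45 84 [117. 119. 137. 146.]
50 86 [121. 126. 138. 142.]
55 70 [128. 132. 136. 139.]
65 19 [79. 79. 81. 82.]
70 19 [79. 79. 81. 83.]
```

The linkage is at least 110 mm high where the pin will be, so it clears the 80 mm pin.

send_rows:
  deltas:
    - {"dx": -1,"dy": -4,"dz": 0,"rx": 0,"ry": 0,"rz": 0}
    - {"dx": -1.9,"dy": -8,"dz": 0,"rx": 0,"ry": 0,"rz": 0}
    - {"dx": -2.8,"dy": -12,"dz": 0,"rx": 0,"ry": 0,"rz": 0}
    - {"dx": -3.5,"dy": -15,"dz": 0,"rx": 0,"ry": 0,"rz": 0}
    - {"dx": -4.2,"dy": -18,"dz": 0,"rx": 0,"ry": 0,"rz": 0}

```text
clock: 6.08
tcp_pos: [0.5081, -0.1219, 0.0552]
orientation: [0.359, 3.121, 0.001]
contact_force: [-1.6, 1.8, 7.2]
grip_width: 0.0003
gripper_force: 3.2
```

send_rows:
  deltas:
    - {"dx": -0.2,"dy": -1,"dz": 0,"rx": 0,"ry": 0,"rz": 0}
    - {"dx": -0.5,"dy": -2,"dz": 0,"rx": 0,"ry": 0,"rz": 0}
    - {"dx": -0.7,"dy": -3,"dz": 0,"rx": 0,"ry": 0,"rz": 0}
    - {"dx": -0.9,"dy": -4,"dz": 0,"rx": 0,"ry": 0,"rz": 0}
    - {"dx": -1.2,"dy": -5,"dz": 0,"rx": 0,"ry": 0,"rz": 0}

```text
clock: 6.5
tcp_pos: [0.5069, -0.1268, 0.0552]
orientation: [0.359, 3.121, 0.001]
contact_force: [-1.0, 1.3, 6.8]
grip_width: -0.0002
gripper_force: 3.2
```

send_rows:
  deltas:
    - {"dx": -0.2,"dy": -1,"dz": 0,"rx": 0,"ry": 0,"rz": 0}
    - {"dx": -0.5,"dy": -2,"dz": 0,"rx": 0,"ry": 0,"rz": 0}
    - {"dx": -0.7,"dy": -3,"dz": 0,"rx": 0,"ry": 0,"rz": 0}
    - {"dx": -0.9,"dy": -4,"dz": 0,"rx": 0,"ry": 0,"rz": 0}
    - {"dx": -0.9,"dy": -4,"dz": 0,"rx": 0,"ry": 0,"rz": 0}

```text
clock: 6.92
tcp_pos: [0.5066, -0.1297, 0.0553]
orientation: [0.357, 3.12, 0.003]
contact_force: [-0.6, 4.1, 6.3]
grip_width: -0.0001
gripper_force: 3.1
```

send_rows:
  deltas:
    - {"dx": -0.2,"dy": -1,"dz": 0,"rx": 0,"ry": 0,"rz": 0}
    - {"dx": -0.5,"dy": -2,"dz": 0,"rx": 0,"ry": 0,"rz": 0}
    - {"dx": -0.7,"dy": -3,"dz": 0,"rx": 0,"ry": 0,"rz": 0}
    - {"dx": -0.7,"dy": -3,"dz": 0,"rx": 0,"ry": 0,"rz": 0}
    - {"dx": -0.7,"dy": -3,"dz": 0,"rx": 0,"ry": 0,"rz": 0}

```text
clock: 7.33
tcp_pos: [0.5062, -0.1328, 0.0554]
orientation: [0.357, 3.12, 0.003]
contact_force: [0.6, 5.1, 6.7]
grip_width: 0.0
gripper_force: 3.1
```

```bash
python3 -c "
from h import *
grab('scene','s3'); d=cv2.imread('pics/s3.png')[200:350,80:280]; cv2.imwrite('pics/s3c.png',cv2.resize(d,None,fx=3.5,fy=3.5)); print(r.get_obs()['contact_force'],r.get_obs()['tcp_pos'])"
```

```text
[0.32649418 4.70903916 5.63514525] [ 0.50617009 -0.13274371  0.05534931]
```

View pics/s3c.png

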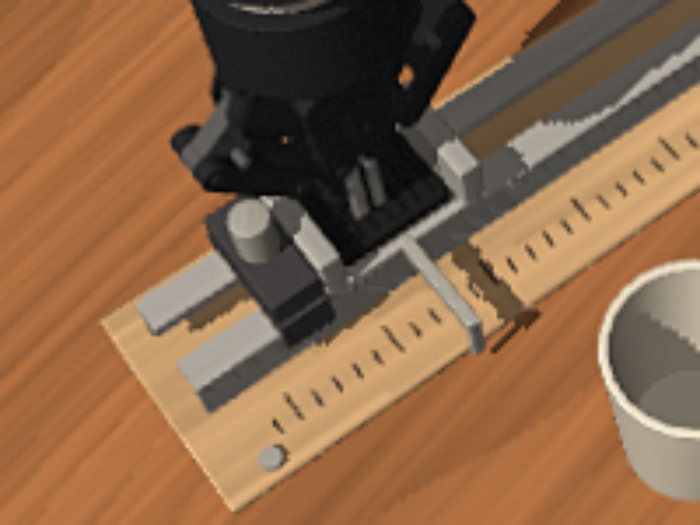

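The carriage cheek is against the pin block at crop (320,290). The lateral force rose to 5 N and the tip now slides on the pad, which means it is resting on the stop. I'll lift straight up.

send_rows:
  deltas:
    - {"dx": 0,"dy": 0,"dz": 2,"rx": 0,"ry": 0,"rz": 0}
    - {"dx": 0,"dy": 0,"dz": 4,"rx": 0,"ry": 0,"rz": 0}
    - {"dx": 0,"dy": 0,"dz": 7,"rx": 0,"ry": 0,"rz": 0}
    - {"dx": 0,"dy": 0,"dz": 12,"rx": 0,"ry": 0,"rz": 0}
    - {"dx": 0,"dy": 0,"dz": 25,"rx": 0,"ry": 0,"rz": 0}

```text
clock: 7.8
tcp_pos: [0.5035, -0.1343, 0.0789]
orientation: [-0.359, -3.118, 0.001]
contact_force: [0.1, 0.0, -0.3]
grip_width: -0.0002
gripper_force: 0.0
```

send_rows:
  deltas:
    - {"dx": 0,"dy": 0,"dz": 25,"rx": 0,"ry": 0,"rz": 0}
    - {"dx": 0,"dy": 0,"dz": 50,"rx": 0,"ry": 0,"rz": 0}
    - {"dx": 0,"dy": 0,"dz": 75,"rx": 0,"ry": 0,"rz": 0}
    - {"dx": 0,"dy": 0,"dz": 100,"rx": 0,"ry": 0,"rz": 0}
    - {"dx": 0,"dy": 0,"dz": 120,"rx": 0,"ry": 0,"rz": 0}

```text
clock: 8.22
tcp_pos: [0.5047, -0.1349, 0.2016]
orientation: [0.361, 3.12, -0.001]
contact_force: [0.6, -1.2, 0.3]
grip_width: 0.0
gripper_force: 0.0
```

send_rows:
  deltas:
    - {"dx": -10,"dy": 35,"dz": 0,"rx": 0,"ry": 0,"rz": 0}
    - {"dx": -10,"dy": 70,"dz": 0,"rx": 0,"ry": 0,"rz": 0}
    - {"dx": -10,"dy": 105,"dz": 0,"rx": 0,"ry": 0,"rz": 0}
    - {"dx": -10,"dy": 140,"dz": 0,"rx": 0,"ry": 0,"rz": 0}
    - {"dx": -10,"dy": 170,"dz": 0,"rx": 0,"ry": 0,"rz": 0}

```text
clock: 8.63
tcp_pos: [0.4943, 0.0375, 0.1999]
orientation: [-0.359, -3.121, 0.0]
contact_force: [-0.6, -0.2, 0.4]
grip_width: -0.0002
gripper_force: 0.0
```

send_rows:
  deltas:
    - {"dx": -10,"dy": 35,"dz": 0,"rx": 0,"ry": 0,"rz": 0}
    - {"dx": -20,"dy": 70,"dz": 0,"rx": 0,"ry": 0,"rz": 0}
    - {"dx": -30,"dy": 105,"dz": 0,"rx": 0,"ry": 0,"rz": 0}
    - {"dx": -40,"dy": 130,"dz": 0,"rx": 0,"ry": 0,"rz": 0}
    - {"dx": -40,"dy": 130,"dz": 0,"rx": 0,"ry": 0,"rz": 0}

```text
clock: 9.05
tcp_pos: [0.4526, 0.1712, 0.1997]
orientation: [-0.346, -3.121, -0.002]
contact_force: [-0.3, -0.5, 0.6]
grip_width: -0.0002
gripper_force: 0.0
```

```bash
python3 -c "
from h import *
carriage('t4'); print(r.get_obs()['tcp_pos'])
d=load('t4'); yy,xx=np.mgrid[190:330,130:440]; D=depth(d,np.c_[xx.ravel(),yy.ravel()])
for lo,hi in((.044,.0535),(.0585,.066)):
    m=((D[:,2]>lo)&(D[:,2]<hi)).astype(np.uint8).reshape(140,310)
    n,l,st,ct=cv2.connectedComponentsWithStats(m)
    for i in range(1,n):
        if st[i][4]>60:
            Q=D[l.ravel()==i]; rc=cv2.minAreaRect((Q[:,:2]*1000).astype(np.float32)); print(st[i][4],Q[:,2].mean().round(4),np.median(Q[:,2]).round(4),np.round(rc[0],1),np.round(rc[1],1), 'dist to stop',np.hypot(rc[0][0]-495,rc[0][1]+178.7).round(1))
"
```

```text
[(99, 65), (102, 67), (105, 64), (108, 53), (168, 43), (171, 67), (174, 68), (177, 40), (183, 11)]
feeler s 139.2 68
[0.45371394 0.16816797 0.19966383]
975 0.0501 0.0502 [ 504.9 -129.9] [58.1 53. ] dist to stop 49.7
251 0.0616 0.0617 [514.6 -94.5] [11.5 54.2] dist to stop 86.4
221 0.0614 0.0614 [ 498.5 -161.2] [11.2 54.9] dist to stop 17.8
```

View pics/t4.png

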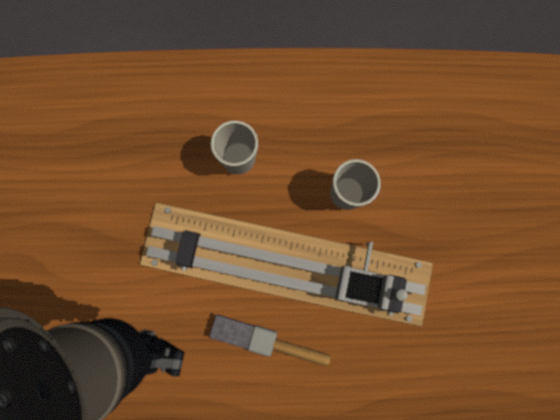

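The carriage is against the pin block at (362,288): the cheek midpoint is 52.1 mm from the stop, where contact is 52 mm. The pad is up at 50.2 mm, the arm is clear, and the beakers and brush look unmoved.

```bash
python3 -c "
from bench import r
print(r.hand_in())"
```

```text
the job is handed in; nothing more can be done
None
```

I handed the job in at about 9 s: the last top view put the carriage against the pin stop (52.1 mm between centres; they touch at 52 mm) with the pad back up and the beakers and brush in place. Hand-in returned no pass/fail verdict.

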